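Refill the stud cell of the hardware tray

ROBOT

A 6-joint arm with a two-finger parallel gripper is mounted at the origin on the work surface. World frame = base frame: x ahead of the robot, y to its left, z up, the work surface at z = 0. Lengths are in m, angles in rad, forces in N, time in s.
With the tool pointing down it reaches from about 0.225 to 0.725 m from the base axis. Payload 3.1 kg.
Tool frame: the origin (TCP) lies on the centre line of the jaws, within the pads' length; the fingertips stand 17 mm ahead of it and the grasp point (between the pads) lies 2 mm behind it; z points along the fingers, y is the line along which they close (so a half turn about z gives the same grasp; the last joint's range is limited). The gripper opens to 85 mm and grips with 20 to 120 N. Pads are 22 mm wide; open, the fingers measure 114 mm over their backs; the gripper's body (76 mm by 85 mm) begins 54 mm behind the grasp point. The pads swing forward as they close: fully open they stand 13 mm farther back than shut.
Start: joints at [-1.453, 0.048, 0.099, 1.622, 0, 1.443], TCP at [0.128, -0.509, 0.248] pointing down, gripper open.
Joint ranges: [-2.91, 2.91], [-0.99, 1.94], [-1.21, 1.42], [-2.12, 2.29], [-1.49, 1.47], [-3.14, 3.14]. Speed limits (rad/s): [2.79, 2.79, 3.14, 3.14, 3.14, 3.14].

INTERFACE

Orientations are given as [roll, pitch, yaw] about the fixed x, y, z axes, in that order (R = Rz(yaw) Ry(pitch) Rx(roll)).
In Python, from cell import status, viewer, order gives the robot as it stands.
- The arm moves only by the shell command python3 -m jog 'ROWS'. ROWS is JSON, a list that holds one entry, the list of rows, each a list of 7 numbers: the shift along the world's x, y, z in m, then the turn, a rotation vector about the world's x, y, z in rad, then the opening, from -1 (shut) to 1 (fully open). In form: [[[dx, dy, dz, ax, ay, az, hand], ...]]. A call has 1 to 20 rows; each row is the pose to reach, as a shift and turn from the pose commanded when the call began; what a row does not reach only later rows make up. A row lasts 1/12 s, in which the tool goes at most 41.7 mm and 7.16 degrees, less where a joint would pass 70% of its speed; a pose out of reach is approached as far as the arm can. A call with a gripper value outside its range is refused whole. The fingers move at their own pace and stop on an object; the grip force is fixed at half the most. Time passes only in rows, so rows that repeat a pose let the fingers close. It gives the time, the measured TCP pose, the force, the opening and the grip force at its end, in the units of the state.
- status.sense(): the state, without advancing time (a new reading comes with each control period).
- viewer.snapshot(name): name is "scene" or "top"; returns a dict with "img" (384x512x3 uint8, blue, green, red), "z_map" (384x512 float32, m along the optical axis (not along the pixel's ray), 0 where there is no reading), "fx", "fy", "cx", "cy" (pixels), "pose" (4x4, takes a point from camera to world coordinates). Camera axes: x right, y up, looking along -z (the intrinsics and any distortion apply to the point x, -y, -z); pixel columns grow to the right and rows downward; lengths in m; the calibration is good to about 2 mm. A picture is of the moment at which its call begins.
- order.sign_off(): hands the job in; it is judged then, once.
The state is a dict: "time": time; "joint_positions": joint angles; "joint_velocities": joint speeds; "effort": joint torques, N m; "eef_pos": TCP position; "eef_rot": TCP orientation; "wrist_force": force on the tool from outside, world axes, zero at the start; "torque": the same for the moment, N m; "opening": finger opening in m; "grasp_force": force on a finger pad.
Only numpy, scipy, OpenCV 4.12 (cv2) and the standard library are available. Lean on these libraries where they do the work, as an engineer would, in place of code of your own. Each camera call takes 0.05 s, during which the arm holds its last target. There are 200 camera calls.

TASK

Pick up the hardware scoop by its handle, keeping it level, and tip all four domed brass studs out of it into the tray cell where one stud of the same kind already lies, with none landing in another cell. Then stand the empty scoop back upright on the dark wooden board and let go of it. Leave the other hardware in the tray and the things around the work where they are.

Things in the scene. Friction and masses are not known exactly. Their poses are not given: they have to be found in the camera images.
- tray: Shallow plywood hardware tray, fixed to the bench, 144 (its x) x 214 (its y) x 34 mm high, open on top. Dividers as high as the rim make 2 cells along its x and 3 along its y, each 66 x 66 mm inside with 4 mm walls and a 4 mm floor with a thin black rubber liner in each. Origin: centre of the underside. Cell centres at x = -35 or +35 mm and y = -70, 0 or +70 mm in its frame.
- board: Dark wooden board, fixed flat on the bench, 150 (its x) x 130 (its y) x 12 mm high; origin at the centre of its underside, its top 12 mm above the bench. The scoop starts on it and is put back on it.
- scoop_grip (a point): Grip point of the hardware scoop, with the scoop's axes: z up when it stands, open mouth towards its own -x. Middle of a level wooden handle bar over the pan, at mid-height, 62 mm above the scoop's underside. Bar 14 mm wide (y), 16 mm high, from 28 mm before (-x) to 43 mm behind this point, where a post joins it to the pan's back. Scoop 0.16 kg.
- scoop_lip (a point): Middle of the mouth edge of the scoop's pan floor, top side: 53 mm before (-x) and 59 mm below scoop_grip, scoop's axes. Steel pan 90 mm long, 52 wide, floor and walls 3 thick, sides and back 26 high, front (-x) open with no lip: carry it level. The four studs lie loose in it and slide out over the mouth when that dips 15 to 25 degrees.
- stud1_center (a point): Loose domed solid brass stud number 1 of 4, 20 mm diameter, 12 mm high, 15 g, at the start in the scoop's pan; this point is on its axis, 6 mm above its flat underside.
- stud2_center (a point): Loose domed solid brass stud number 2 of 4, 20 mm diameter, 12 mm high, 15 g, at the start in the scoop's pan; this point is on its axis, 6 mm above its flat underside.
- stud3_center (a point): Loose domed solid brass stud number 3 of 4, 20 mm diameter, 12 mm high, 15 g, at the start in the scoop's pan; this point is on its axis, 6 mm above its flat underside.
- stud4_center (a point): Loose domed solid brass stud number 4 of 4, 20 mm diameter, 12 mm high, 15 g, at the start in the scoop's pan; this point is on its axis, 6 mm above its flat underside.
- old_stud_center (a point): A fifth stud just like the four, lying loose in one of the tray's six cells (any of them): it marks the cell to fill. Point at its middle, 6 mm above its underside.
- liner_old_stud: Fixed square black rubber liner, 64 x 64 x 2 mm, on the floor of the cell to fill, under the old stud; origin at the cell's centre, on the wooden floor, 4 mm above the bench; axes as the tray's. The other five cells have liners just like it.
- round_ring_center (a point): Round brass ring, 36 mm outer diameter, 5 mm thick, loose in another cell; its centre.
- square_loop_center (a point): Rectangular brass wire loop, 39 x 31 mm, 5 mm thick, loose in another cell; its centre.
- triangle_loop_center (a point): Triangular brass loop, about 37 x 41 mm, 5 mm thick, loose in another cell; its centre.
- toggle_bar_center (a point): Round brass bar, 42 mm long, 11 mm diameter, lying loose in another cell; its centre.
- tee_hasp_center (a point): T-shaped brass piece, 38 x 36 mm, 6 mm thick, loose in another cell; its middle.
- glue_bottle_center (a point): White plastic bottle, 54 mm diameter, 130 mm high, standing on the bench to one side; its centre. Bystander.
- spool_center (a point): Empty wooden spool, 48 mm diameter, 56 mm high, standing on the bench to the other side; its centre. Bystander.
- mallet_grip (a point): Handle grip of a hammer lying on the bench on the far side of the work. Bystander.
Things that resemble listed ones, but are neither listed nor needed, are in the scene too. Leave any orange look-alike of the liner_old_stud alone.

How it is judged:
By the outcome, as a careful person would: the job done as asked, in the order asked, and still so for the second after the job is handed in, with the robot touching nothing.
It also fails if it takes over 61 s, if anything falls off the work surface, if the arm or the gripper's body presses on something with over 40 N, if the wrist force passes 120 N, or if a joint passes its speed limit or range.

## Working session

There is one attempt and no reset: what is moved stays moved. The work goes in short steps, Python scripts to look and compute and a shell command to move; the robot and the scene stay as the last step left them, time stands still between calls to the robot, and variables do not carry over. Pictures are saved under pics/ and viewed, at most 10 in all, crops included, and the job is handed in when it is done.

```bash
mkdir -p pics; ls; cat > h.py <<'E'
import numpy as np,cv2
from cell import status,viewer,order
def snap(n):
    s=viewer.snapshot(n); return s
def pts(s):
    z=s["z_map"]; v,u=np.mgrid[:z.shape[0],:z.shape[1]]
    P=np.stack([(u-s["cx"])/s["fx"]*z,-(v-s["cy"])/s["fy"]*z,-z,np.ones_like(z)],-1)
    return (P@np.array(s["pose"]).T)[...,:3]
def ray(s,u,v,h):
    T=np.array(s["pose"]); d=T[:3,:3]@np.array([(u-s["cx"])/s["fx"],-(v-s["cy"])/s["fy"],-1]); o=T[:3,3]
    return o+d*(h-o[2])/d[2]
E
python3 - <<'E'
from h import *
import pickle
S={n:snap(n) for n in("top","scene")}
pickle.dump(S,open("s0.pkl","wb"))
for n in S:
    cv2.imwrite(f"pics/{n}0.png",cv2.resize(S[n]["img"],(768,576))); print(n,[k for k in S[n]],np.round(S[n]["pose"],3).tolist(),S[n]["fx"],S[n]["cx"],S[n]["cy"],(S[n]["z_map"]>0).mean())
st=status.sense();print({k:np.round(v,3).tolist() for k,v in st.items()})
E
```

```text
pics
top ['img', 'z_map', 'fx', 'fy', 'cx', 'cy', 'pose'] [[-0.002, 0.994, -0.107, 0.478], [-1.0, -0.002, -0.003, -0.0], [-0.003, 0.107, 0.994, 1.12], [0.0, 0.0, 0.0, 1.0]] 398.4081185451623 260.50220250915885 192.78223347243556 0.9960784912109375
scene ['img', 'z_map', 'fx', 'fy', 'cx', 'cy', 'pose'] [[0.105, -0.855, 0.507, 1.155], [0.994, 0.092, -0.051, -0.068], [-0.003, 0.51, 0.86, 1.029], [0.0, 0.0, 0.0, 1.0]] 379.3381772076621 256.0473709352692 190.3852256128122 0.9960174560546875
{'time': 0.1, 'joint_positions': [-1.453, 0.049, 0.098, 1.622, 0.0, 1.443], 'joint_velocities': [0.001, -0.001, 0.004, 0.001, -0.001, -0.002], 'effort': [0.003, -33.985, 32.094, 0.016, -0.0, 0.0], 'eef_pos': [0.128, -0.509, 0.247], 'eef_rot': [-3.139, -0.0, 0.246], 'wrist_force': [0.522, -0.144, 0.392], 'torque': [-0.003, 0.072, 0.029], 'grasp_force': 0.0, 'opening': 0.085}
```

View pics/top0.png

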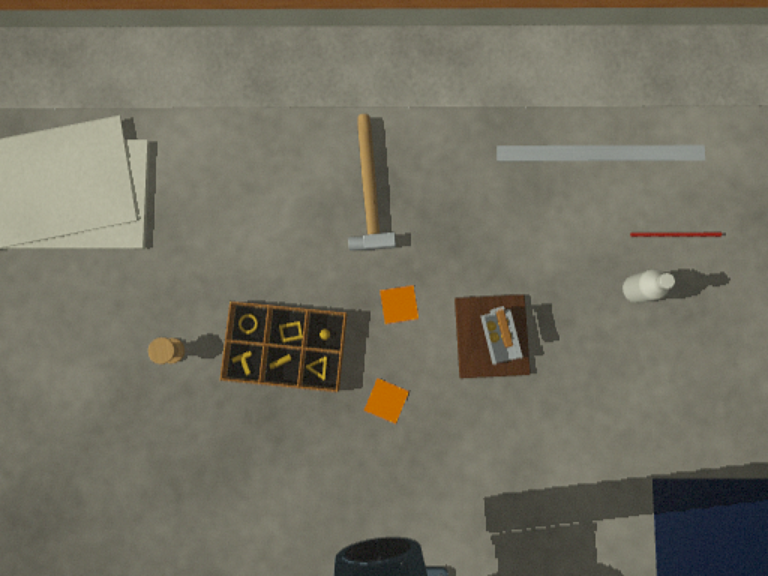

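View pics/scene0.png

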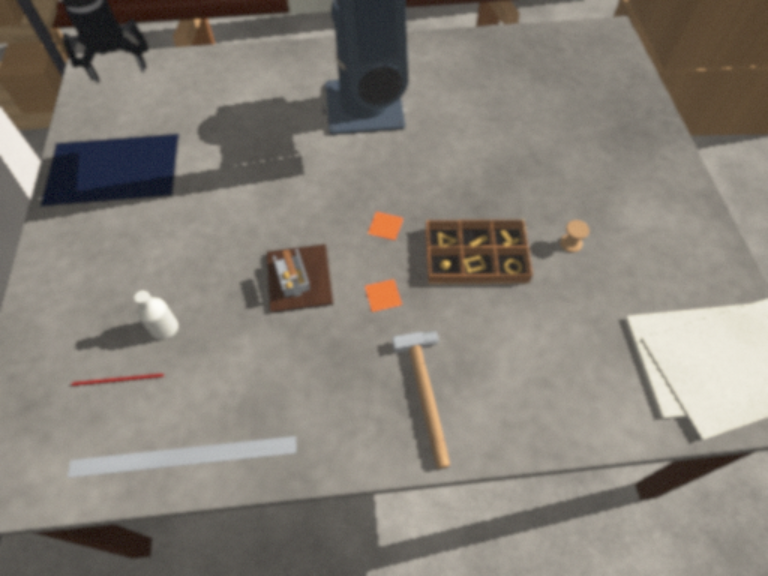

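Top view (768x576 pixels): scoop on the board at about (502,335), tray at (284,346), orange look-alike liners at (399,304) and (387,401), bottle (650,286), spool (166,350), hammer (370,190).
Scoop: the wooden bar at (503,327) is the only candidate for its handle (the hammer handle at (368,175) and the spool are also wood). Cell to fill, candidates: round dome at (324,334), ring (248,323), rectangular loop (290,331), T (243,362), bar (281,361), triangle (317,367), orange squares outside the tray. I choose the dome's cell (324,334) and check it in a crop.

```bash
python3 - <<'E'
from h import *
import pickle
S=pickle.load(open("s0.pkl","rb"));s=S["top"];P=pts(s);im=s["img"]
a=cv2.resize(im[185:265,295:365],(525,600),interpolation=cv2.INTER_CUBIC)
b=cv2.resize(im[190:265,190:235],None,fx=6,fy=6,interpolation=cv2.INTER_CUBIC)
b=cv2.resize(b,(265,600*0+450))
b=cv2.copyMakeBorder(b,0,150,0,0,cv2.BORDER_CONSTANT)
cv2.imwrite("pics/crop1.png",np.hstack([a,b]))
def rect(m,h,n):
    c,_=cv2.findContours(m.astype(np.uint8),0,2); c=max(c,key=cv2.contourArea)
    w=np.array([ray(s,*p[0],h)[:2] for p in c],np.float32)*1000
    print(n,np.round(cv2.minAreaRect(w),1) if 0 else cv2.minAreaRect(w),np.round(cv2.boxPoints(cv2.minAreaRect(w)),0).tolist())
Z=P[...,2]; X=P[...,0];Y=P[...,1]
reg=lambda u0,u1,v0,v1:np.array([[u0<=u<u1 and v0<=v<v1 for u in range(512)] for v in range(384)])
T=reg(140,236,195,265); B=reg(297,362,190,258)
rect(T&(Z>.020),.034,"tray"); rect(B&(Z>.007),.012,"board")
rect(B&(Z>.055),.082,"handle"); rect(B&(Z>.017)&(Z<.06)|B&(Z>.055),.03,"pan approx")
m=B&(Z>.055);print("handle mean",P[m].mean(0),Z[m].max(),m.sum())
hsv=cv2.cvtColor(im,cv2.COLOR_BGR2HSV)
m=B&(Z>.017);print("pan pts");ys,xs=np.where(m)
for v in range(ys.min(),ys.max()+1): print(v,xs[ys==v].min(),' '.join(f"{int(Z[v,u]*1000):3d}" for u in range(318,352)))
E
```

```text
tray ((493.88555908203125, 198.78123474121094), (214.947998046875, 145.76223754882812), 84.35494995117188) [[411.0, 99.0], [556.0, 85.0], [577.0, 299.0], [432.0, 313.0]]
board ((511.522705078125, -181.80259704589844), (149.48532104492188, 132.32998657226562), 2.7566869258880615) [[434.0, -119.0], [440.0, -251.0], [589.0, -244.0], [583.0, -112.0]]
handle ((525.0018310546875, -192.2493133544922), (70.34557342529297, 17.573572158813477), 15.589123725891113) [[489.0, -193.0], [493.0, -210.0], [561.0, -191.0], [557.0, -174.0]]
pan approx ((513.6325073242188, -194.72216796875), (100.20076751708984, 58.43817138671875), 12.742514610290527) [[458.0, -177.0], [471.0, -234.0], [569.0, -212.0], [556.0, -155.0]]
handle mean [ 0.52215241 -0.17932796  0.15077985] 1.1202836285478264 179
pan pts
195 328  -1   2  -1   0   1  -1   0   2   0   3 1120  -1   0  -2   1   1   0   0   2   2   4   0  -1   3  -1   0   0   0   0   1   0   2   1  -1Traceback (most recent call last):
  File "<stdin>", line 21, in <module>
    return umr_minimum(a, axis, None, out, keepdims, initial, where)
ValueError: zero-size array to reduction operation minimum which has no identity
```

View pics/crop1.png

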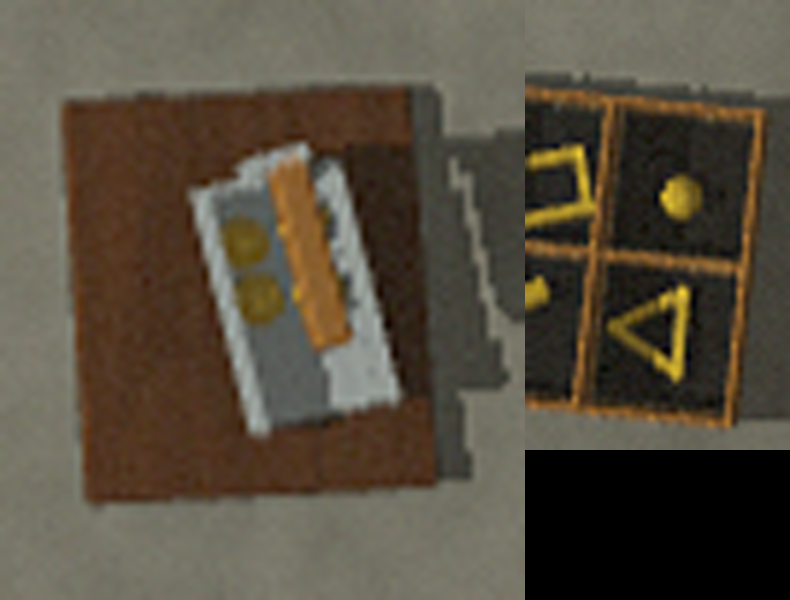

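The crop shows a dome alone in the tray cell nearest the scoop on the far side (crop ~(683,198)). The pan's open mouth faces the robot (crop ~(325,410)), and the handle bar runs from (285,165) to (335,345). Next I refine the handle axis and the cell centre.

```bash
python3 - <<'E'
from h import *
import pickle
S=pickle.load(open("s0.pkl","rb"))
for n,(u0,u1,v0,v1) in dict(top=(315,355,200,245),scene=(180,210,160,200)).items():
    s=S[n];P=pts(s);Z=P[...,2];hsv=cv2.cvtColor(s["img"],cv2.COLOR_BGR2HSV)
    m=np.zeros(Z.shape,bool);m[v0:v1,u0:u1]=1
    m&=(hsv[...,0]<18)&(hsv[...,1]>120)&(hsv[...,2]>110)&(Z>.06)&(Z<.1)
    q=P[m];print(n,len(q),np.round(np.percentile(q[:,2],[5,50,95]),4))
    t=q[q[:,2]>.076]
    r=cv2.minAreaRect((t[:,:2]*1000).astype(np.float32));print("top face",len(t),r,t.mean(0).round(4))
s=S["top"];P=pts(s);Z=P[...,2]
m=np.zeros(Z.shape,bool);m[195:265,140:236]=1
q=P[m&(Z>.03)&(Z<.04)];print("tray rim",cv2.minAreaRect((q[:,:2]*1000).astype(np.float32)))
hsv=cv2.cvtColor(s["img"],cv2.COLOR_BGR2HSV);m=np.zeros(Z.shape,bool);m[212:232,208:224]=1
m&=(hsv[...,0]>18)&(hsv[...,1]>120)&(hsv[...,2]>90)
print("old stud",m.sum(),np.median(P[m],0).round(4))
E
```

```text
top 126 [0.073  0.0823 0.085 ]
top face 116 ((521.6952514648438, -192.78025817871094), (62.020721435546875, 11.98009967803955), 14.354649543762207) [ 0.5217 -0.1927  0.0823]
scene 54 [0.078  0.0803 0.083 ]
top face 54 ((517.9686279296875, -194.6899871826172), (58.03868865966797, 12.283685684204102), 13.934736251831055) [ 0.5183 -0.1948  0.0804]
tray rim ((493.1219177246094, 199.29293823242188), (214.00978088378906, 143.94729614257812), 84.16692352294922)
old stud 34 [0.5156 0.1267 0.0157]
```

```bash
python3 -m jog '[[[0.033,0.026,0,0,0,0,1],[0.066,0.053,0,0,0,0,1],[0.098,0.079,0,0,0,0,1],[0.13,0.105,0,0,0,0,1],[0.163,0.132,0,0,0,0,1],[0.195,0.158,0,0,0,0,1],[0.228,0.184,0,0,0,0,1],[0.26,0.21,0,0,0,0,1],[0.293,0.237,0,0,0,0,1],[0.325,0.263,0,0,0,0,1],[0.358,0.289,0,0,0,0,1],[0.39,0.315,0,0,0,0,1],[0.39,0.315,0,0,0,0,1],[0.39,0.315,0,0,0,0,1]]]'
```

```text
time: 1.27
eef_pos: [0.5187, -0.1922, 0.247]
eef_rot: [-3.14, 0.002, 0.25]
wrist_force: [-0.4, 0.4, 0.5]
opening: 0.0855
grasp_force: 0.0
```

```bash
python3 -m jog '[[[-0.002,-0.002,-0.03,0,0,0,1],[-0.002,-0.002,-0.06,0,0,0,1],[-0.002,-0.002,-0.09,0,0,0,1],[-0.002,-0.002,-0.115,0,0,0,1],[-0.002,-0.002,-0.135,0,0,0,1],[-0.002,-0.002,-0.15,0,0,0,1],[-0.002,-0.002,-0.165,0,0,0,1],[-0.002,-0.002,-0.175,0,0,0,1],[-0.002,-0.002,-0.175,0,0,0,1],[-0.002,-0.002,-0.175,0,0,0,1]]]'
python3 - <<'E'
from h import *
s=snap("scene");cv2.imwrite("pics/g1.png",cv2.resize(s["img"][110:230,130:290],(800,600),interpolation=cv2.INTER_CUBIC))
E
```

```text
time: 2.1
eef_pos: [0.5146, -0.1967, 0.073]
eef_rot: [-3.141, 0.001, 0.244]
wrist_force: [0.2, 0.7, 0.8]
opening: 0.0855
grasp_force: 0.0
```

View pics/g1.png

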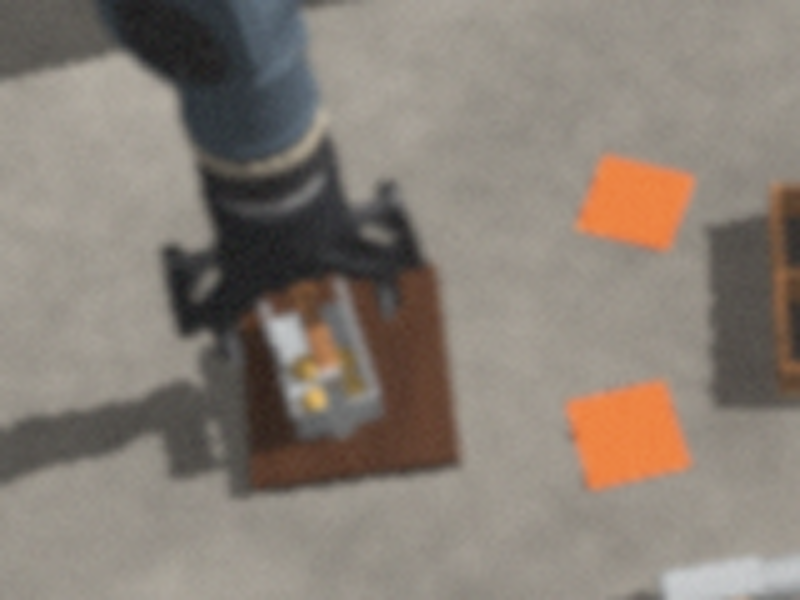

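The fingers at (215,320) and (385,290) straddle the bar at (315,315). The studs are at the back of the pan, around (310,385). Closing.

```bash
python3 -m jog '[[[0.001,0.001,0,0,0,0,0],[0.001,0.001,0,0,0,0,-0.4],[0.001,0.001,0,0,0,0,-0.7],[0.001,0.001,0,0,0,0,-1],[0.001,0.001,0,0,0,0,-1],[0.001,0.001,0,0,0,0,-1],[0.001,0.001,0,0,0,0,-1],[0.001,0.001,0,0,0,0,-1],[0.001,0.001,0,0,0,0,-1],[0.001,0.001,0,0,0,0,-1]]]'
```

```text
time: 2.98
eef_pos: [0.5169, -0.1952, 0.0736]
eef_rot: [3.141, -0.0, 0.246]
wrist_force: [-0.7, -0.0, 2.5]
opening: 0.0132
grasp_force: 58.8
```

```bash
python3 -m jog '[[[0,0,0.002,0,0,0,-1],[0,0,0.006,0,0,0,-1],[0,0,0.012,0,0,0,-1],[0,0,0.02,0,0,0,-1],[0,0,0.028,0,0,0,-1],[0,0,0.036,0,0,0,-1],[0,0,0.044,0,0,0,-1],[0,0,0.052,0,0,0,-1],[0,0,0.06,0,0,0,-1],[0,0,0.066,0,0,0,-1],[0,0,0.07,0,0,0,-1],[0,0,0.07,0,0,0,-1]]]'
python3 - <<'E'
from h import *
s=snap("scene");cv2.imwrite("pics/g2.png",cv2.resize(s["img"][110:230,130:290],(800,600),interpolation=cv2.INTER_CUBIC))
print(status.sense()["eef_pos"],status.sense()["torque"])
E
```

```text
time: 3.98
eef_pos: [0.5174, -0.1956, 0.1447]
eef_rot: [3.14, -0.002, 0.246]
wrist_force: [-0.7, 0.5, -3.2]
opening: 0.0132
grasp_force: 58.5
[ 0.51709759 -0.1954223   0.14394987] [-0.01424928  0.00680519 -0.05341757]
```

View pics/g2.png

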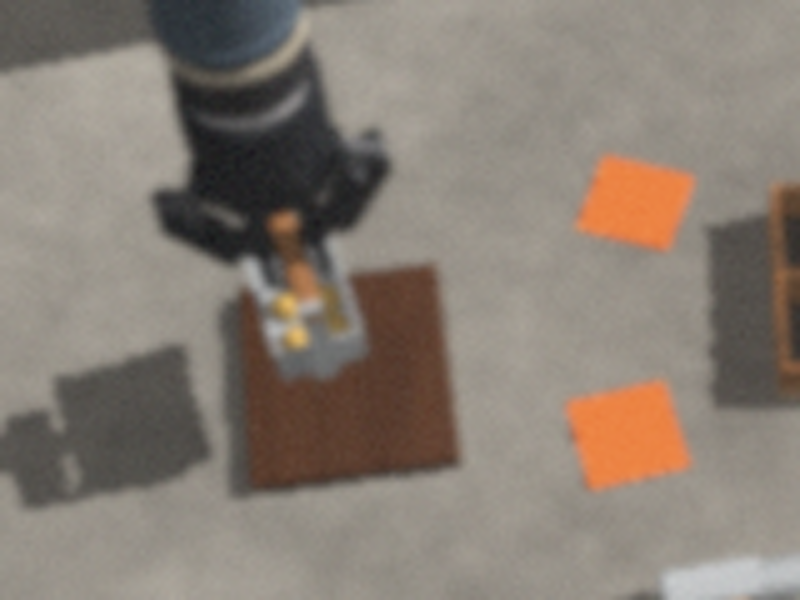

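The scoop hangs level, with the studs still at the back at (290,320) and (335,310). Carrying it to the tray while turning it square to the cell.

```bash
python3 -m jog '[[[0.001,0.003,0,0,0,-0.003,-1],[0.002,0.011,0,0,0,-0.012,-1],[0.005,0.023,0,0,0,-0.026,-1],[0.009,0.04,0,0,0,-0.044,-1],[0.013,0.06,0,0,0,-0.066,-1],[0.018,0.082,0,0,0,-0.091,-1],[0.023,0.106,0,0,0,-0.118,-1],[0.028,0.131,0,0,0,-0.146,-1],[0.034,0.158,0,0,0,-0.175,-1],[0.04,0.184,0,0,0,-0.203,-1],[0.045,0.209,0,0,0,-0.231,-1],[0.05,0.233,0,0,0,-0.259,-1],[0.055,0.255,0,0,0,-0.283,-1],[0.06,0.275,0,0,0,-0.305,-1],[0.063,0.292,0,0,0,-0.323,-1],[0.066,0.304,0,0,0,-0.337,-1],[0.067,0.312,0,0,0,-0.346,-1],[0.068,0.315,0,0,0,-0.349,-1],[0.068,0.315,0,0,0,-0.349,-1]]]'
python3 - <<'E'
from h import *
s=snap("top");cv2.imwrite("pics/g3.png",np.hstack([cv2.resize(s["img"][180:280,150:250],(400,400),interpolation=2),cv2.resize(snap("scene")["img"][110:210,250:350],(400,400),interpolation=2)]))
q=status.sense();print(q["eef_pos"],q["eef_rot"])
E
```

```text
time: 5.62
eef_pos: [0.5824, 0.0555, 0.1432]
eef_rot: [-3.107, 0.001, -0.037]
wrist_force: [-0.3, -0.5, -1.7]
opening: 0.0131
grasp_force: 58.6
[0.58238693 0.05587364 0.14334466] [-3.10653857e+00  1.31921877e-03 -3.60974535e-02]
```

View pics/g3.png

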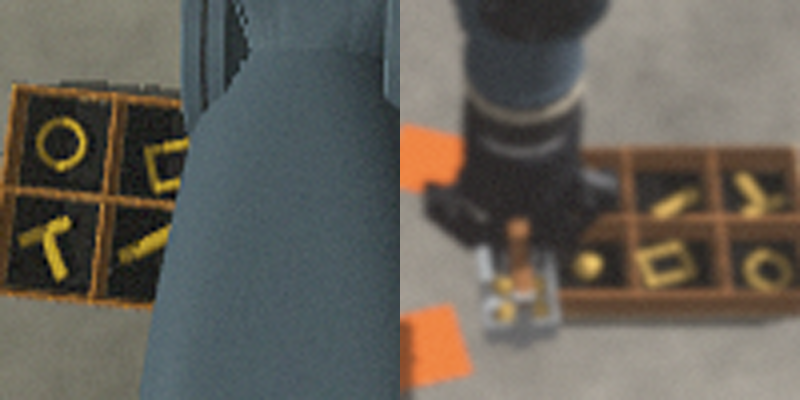

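The scoop stopped short of the target: in the right half it's at (520,290), left of the stud cell at (590,262), and the studs are still aboard. Checking the joints.

```bash
python3 - <<'E'
from h import *
q=status.sense();print({k:np.round(q[k],3) for k in("joint_positions","joint_velocities","eef_pos","eef_rot")})
E
python3 -m jog '[[[0,0,0,0,0,0,-1]]]'
```

```text
{'joint_positions': array([-0.037,  0.204,  0.061,  1.43 ,  0.035,  3.141]), 'joint_velocities': array([ 0.009, -0.002, -0.002,  0.001,  0.005, -0.006]), 'eef_pos': array([0.582, 0.056, 0.143]), 'eef_rot': array([-3.107e+00,  1.000e-03, -3.600e-02])}
time: 5.8
eef_pos: [0.5824, 0.0563, 0.1434]
eef_rot: [-3.106, 0.001, -0.035]
wrist_force: [-0.0, 0.5, -2.7]
opening: 0.0131
grasp_force: 58.6
```

Joint 6 is at its limit (3.14), so the scoop can't be turned square to the tray. I'll pour at yaw 0.18 rad instead; the 52 mm mouth still fits inside the 66 mm cell. First I undo the clamp.

```bash
python3 -m jog '[[[0,0,0,-0.005,0,0.03,-1],[0,0,0,-0.01,0,0.07,-1],[0,0,0,-0.02,0,0.12,-1],[0,0,0,-0.03,0,0.17,-1],[0,0,0,-0.035,0,0.2,-1],[0,0,0,-0.035,0,0.216,-1],[0,0,0,-0.035,0,0.216,-1],[0,0,0,-0.035,0,0.216,-1]]]'; python3 -c "
from cell import status;print(status.sense()['joint_positions'])"
```

```text
time: 6.47
eef_pos: [0.5824, 0.0569, 0.1433]
eef_rot: [-3.141, 0.004, 0.181]
wrist_force: [0.4, -0.2, -1.0]
opening: 0.0132
grasp_force: 58.6
[-1.70969415e-02  2.09762017e-01  6.85370745e-02  1.43337314e+00
 -1.43435926e-04  2.94348138e+00]
```

```bash
python3 -m jog '[[[0,0.003,0,0,0,0,-1],[0,0.009,0,0,0,0,-1],[0.001,0.018,0,0,0,0,-1],[0.001,0.029,0,0,0,0,-1],[0.002,0.041,0,0,0,0,-1],[0.002,0.053,-0.003,0,0,0,-1],[0.003,0.064,-0.008,0,0,0,-1],[0.003,0.073,-0.015,0,0,0,-1],[0.003,0.078,-0.022,0,0,0,-1],[0.003,0.081,-0.029,0,0,0,-1],[0.003,0.081,-0.034,0,0,0,-1],[0.003,0.081,-0.038,0,0,0,-1],[0.003,0.081,-0.038,0,0,0,-1],[0.003,0.081,-0.038,0,0,0,-1]]]'
python3 - <<'E'
from h import *
q=status.sense();print(q["joint_positions"])
cv2.imwrite("pics/g4.png",cv2.resize(snap("scene")["img"][110:210,250:350],(600,600),interpolation=2))
E
```

```text
time: 7.63
eef_pos: [0.5852, 0.1374, 0.1048]
eef_rot: [-3.141, 0.005, 0.181]
wrist_force: [0.3, 0.7, -1.3]
opening: 0.013
grasp_force: 58.6
[1.19021498e-01 2.64810946e-01 5.66173464e-02 1.36731115e+00
 2.20331456e-05 3.07970671e+00]
```

View pics/g4.png

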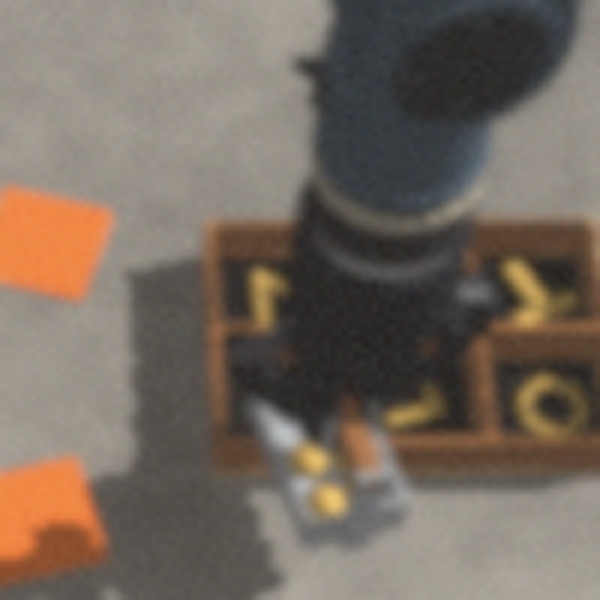

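The pan reaches over the far tray wall with the studs at (312,460) and (328,500); the mouth is hidden by the gripper. Checking the pan's position numerically from depth before tipping.

```bash
python3 - <<'E'
from h import *
s=snap("scene");P=pts(s);Z=P[...,2]
m=np.zeros(Z.shape,bool);m[165:205,285:325]=1
hsv=cv2.cvtColor(s["img"],cv2.COLOR_BGR2HSV)
q=P[m&(Z>.060)&(Z<.077)&(hsv[...,1]<70)]
e=np.array([np.cos(.181),np.sin(.181)]);n=np.array([-e[1],e[0]])
g=q[:,:2]-[.5852,.1374]
a=np.c_[g@e,g@n,q[:,2]]*1000
print(len(a),a.min(0).round(1),a.max(0).round(1)); print(np.percentile(a[:,1],[3,97]).round(1))
mm=np.zeros(Z.shape,bool);mm[140:200,275:370]=1
t=P[mm&(Z>.03)&(Z<.038)]
u=np.array([.995,-.1016]);v=np.array([.1016,.995])
b=(t[:,:2]-[.4931,.1993])*1000;print(np.percentile(b@u,[1,99]).round(1),np.percentile(b@v,[1,99]).round(1))
E
```

```text
92 [-39.6 -27.7  60.2] [44.7 25.2 76.8]
[-26.8  24.8]
[-73.9  72.2] [-106.8  106.9]
```

```bash
python3 -m jog '[[[-0.0026,-0.0005,0.0012,0.008,-0.043,0,-1],[-0.0052,-0.0009,0.0024,0.016,-0.086,0,-1],[-0.008,-0.0015,0.0034,0.023,-0.129,0,-1],[-0.0108,-0.002,0.0043,0.031,-0.172,0,-1],[-0.0138,-0.0025,0.005,0.039,-0.215,0,-1],[-0.0168,-0.0031,0.0057,0.047,-0.258,0,-1],[-0.0199,-0.0036,0.0072,0.054,-0.3,0,-1],[-0.023,-0.0042,0.0086,0.062,-0.343,0,-1],[-0.0262,-0.0048,0.0098,0.07,-0.386,0,-1],[-0.0294,-0.0054,0.0109,0.078,-0.429,0,-1],[-0.0327,-0.006,0.0118,0.086,-0.472,0,-1],[-0.036,-0.0066,0.0126,0.094,-0.515,0,-1],[-0.0393,-0.0072,0.0132,0.102,-0.558,0,-1],[-0.0427,-0.0078,0.0137,0.109,-0.601,0,-1],[-0.0427,-0.0078,0.0137,0.109,-0.601,0,-1],[-0.0427,-0.0078,0.0137,0.109,-0.601,0,-1],[-0.0427,-0.0078,0.0137,0.109,-0.601,0,-1],[-0.0427,-0.0078,0.0137,0.109,-0.601,0,-1]]]'
python3 - <<'E'
from h import *
q=status.sense();print(q["joint_positions"])
cv2.imwrite("pics/g5.png",cv2.resize(snap("scene")["img"][110:210,250:350],(600,600),interpolation=2))
E
```

```text
time: 9.23
eef_pos: [0.5441, 0.1302, 0.1208]
eef_rot: [3.14, -0.609, 0.182]
wrist_force: [0.3, 0.0, -1.2]
opening: 0.0128
grasp_force: 58.7
[ 0.08625571 -0.4630198  -0.73319149  0.6937272   0.05337005  3.06282879]
```

View pics/g5.png

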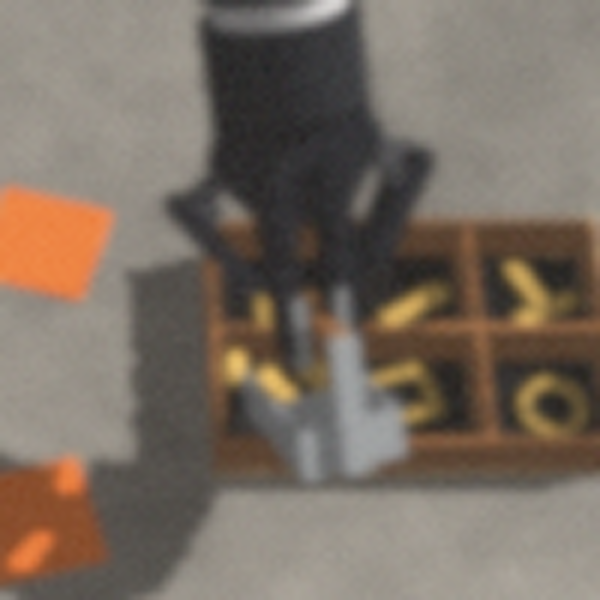

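Studs are sliding out into the cell, at (235,365), (275,382) and (315,375). Tilting 10° more so that none stays behind, then lifting clear to count.

```bash
python3 -m jog '[[[-0.0034,-0.0006,0.001,0.008,-0.043,0,-1],[-0.0068,-0.0012,0.001,0.016,-0.086,0,-1],[-0.01,-0.0018,0.001,0.023,-0.129,0,-1],[-0.0136,-0.0025,0.001,0.031,-0.172,0,-1],[-0.0136,-0.0025,0.001,0.031,-0.172,0,-1],[-0.0136,-0.0025,0.005,0.031,-0.172,0,-1],[-0.0136,-0.0025,0.001,0.031,-0.172,0,-1],[-0.0136,-0.0025,0.001,0.031,-0.172,0,-1],[-0.0136,-0.0025,0.001,0.031,-0.172,0,-1],[-0.0136,-0.0025,0.001,0.031,-0.172,0,-1],[-0.0136,-0.0025,0.005,0.031,-0.172,0,-1],[-0.0136,-0.0025,0.012,0.031,-0.172,0,-1],[-0.0136,-0.0025,0.022,0.031,-0.172,0,-1],[-0.0136,-0.0025,0.035,0.031,-0.172,0,-1],[-0.0136,-0.0025,0.05,0.031,-0.172,0,-1],[-0.0136,-0.0025,0.065,0.031,-0.172,0,-1],[-0.0136,-0.0025,0.075,0.031,-0.172,0,-1],[-0.0136,-0.0025,0.08,0.031,-0.172,0,-1],[-0.0136,-0.0025,0.08,0.031,-0.172,0,-1]]]'
python3 - <<'E'
from h import *
q=status.sense();print(q["joint_positions"])
cv2.imwrite("pics/g6.png",cv2.resize(snap("scene")["img"][100:200,250:350],(600,600),interpolation=2))
E
```

```text
time: 10.87
eef_pos: [0.5303, 0.1278, 0.2025]
eef_rot: [3.139, -0.787, 0.183]
wrist_force: [0.6, 0.7, -2.1]
opening: 0.0131
grasp_force: 58.8
[ 0.0712895  -0.72145556 -0.81004003  0.69862433  0.07645526  3.06220668]
```

View pics/g6.png

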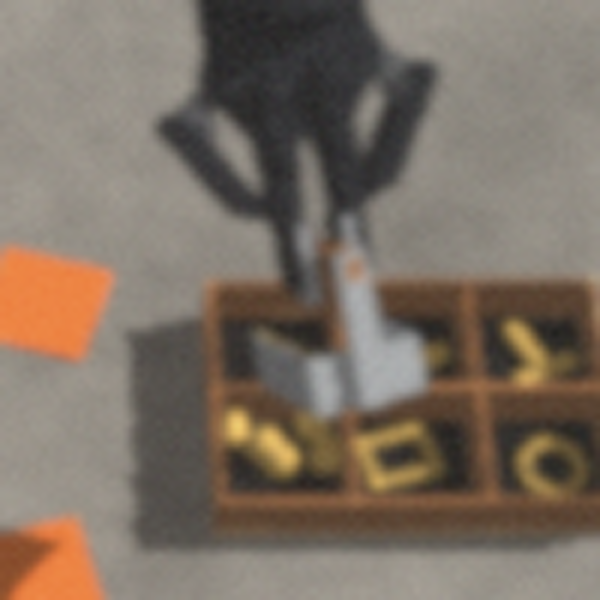

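The cell now holds a cluster of studs: (235,425), (265,445), (285,460), (320,440). The neighbouring cells still show their own pieces, and the pan hangs empty above. Levelling and carrying back to the board.

```bash
python3 -m jog '[[[0,0,0,-0.01,0.053,0,-1],[0,0,0,-0.025,0.139,0,-1],[0,0,0,-0.043,0.236,0,-1],[0,0,0,-0.061,0.333,0,-1],[0,0,0,-0.078,0.43,0,-1],[0,0,0,-0.096,0.527,0,-1],[0,0,0,-0.114,0.624,0,-1],[0,0,0,-0.13,0.71,0,-1],[0,0,0,-0.141,0.773,0,-1],[0,0,0,-0.141,0.773,0,-1],[0,0,0,-0.141,0.773,0,-1]]]'
python3 -m jog '[[[0,-0.003,0,0,0,0.001,-1],[0,-0.011,0,0,0,0.002,-1],[-0.001,-0.024,0,0,0,0.005,-1],[-0.002,-0.041,0,0,0,0.008,-1],[-0.003,-0.061,0,0,0,0.012,-1],[-0.003,-0.084,0,0,0,0.017,-1],[-0.004,-0.109,0,0,0,0.022,-1],[-0.005,-0.135,0,0,0,0.027,-1],[-0.006,-0.161,0,0,0,0.032,-1],[-0.008,-0.188,0,0,0,0.037,-1],[-0.009,-0.214,0,0,0,0.042,-1],[-0.01,-0.239,0,0,0,0.048,-1],[-0.011,-0.262,0,0,0,0.053,-1],[-0.011,-0.282,0,0,0,0.057,-1],[-0.012,-0.299,0,0,0,0.06,-1],[-0.013,-0.312,0,0,0,0.063,-1],[-0.013,-0.32,0,0,0,0.064,-1],[-0.013,-0.323,0,0,0,0.064,-1],[-0.013,-0.323,0,0,0,0.064,-1],[-0.013,-0.323,0,0,0,0.064,-1]]]'
python3 - <<'E'
from h import *
q=status.sense();print(q["joint_positions"].round(2) if hasattr(q["joint_positions"],'round') else q["joint_positions"])
s=snap("top");P=pts(s);Z=P[...,2];hsv=cv2.cvtColor(s["img"],cv2.COLOR_BGR2HSV)
u=np.array([.995,-.1016]);v=np.array([.1016,.995])
m=np.zeros(Z.shape,bool);m[190:270,130:240]=1
m&=(hsv[...,0]>18)&(hsv[...,0]<35)&(hsv[...,1]>120)&(hsv[...,2]>80)&(Z>.005)&(Z<.05)
d=(P[...,:2]-[.4931,.1993])*1000
for a in(-35,35):
  for b in(-70,0,70):
    k=m&(abs(d@u-a)<33)&(abs(d@v-b)<33)
    print(a,b,k.sum(),np.median(d[k]@u).round(),np.median(d[k]@v).round(),"ext",np.ptp(d[k]@u).round(),np.ptp(d[k]@v).round(),"zmax",Z[k].max().round(4))
x=cv2.resize(s["img"][195:240,195:240],(400,400),interpolation=2)
cv2.imwrite("pics/cell.png",x)
E
```

```text
time: 11.83
eef_pos: [0.5295, 0.1277, 0.1968]
eef_rot: [3.142, 0.006, 0.182]
wrist_force: [-0.4, -0.6, -3.1]
opening: 0.0129
grasp_force: 58.7
time: 13.5
eef_pos: [0.5159, -0.1948, 0.1994]
eef_rot: [3.141, 0.003, 0.246]
wrist_force: [0.1, -0.3, -1.7]
opening: 0.0128
grasp_force: 58.7
[-0.48  0.11  0.07  1.53 -0.    2.41]
-35 -70 84 -33.0 -69.0 ext 44.0 36.0 zmax 0.0162
-35 0 58 -29.0 4.0 ext 28.0 35.0 zmax 0.0203
-35 70 78 -33.0 72.0 ext 54.0 46.0 zmax 0.0189
35 -70 159 22.0 -68.0 ext 36.0 61.0 zmax 0.0269
35 0 97 28.0 -8.0 ext 41.0 44.0 zmax 0.0154
35 70 69 34.0 72.0 ext 52.0 35.0 zmax 0.016
```

```bash
python3 -m jog '[[[0.001,0,-0.004,0,0,0,-1],[0.001,0,-0.012,0,0,0,-1],[0.001,0,-0.024,0,0,0,-1],[0.001,0,-0.04,0,0,0,-1],[0.001,0,-0.056,0,0,0,-1],[0.001,0,-0.072,0,0,0,-1],[0.001,0,-0.086,0,0,0,-1],[0.001,0,-0.098,0,0,0,-1],[0.001,0,-0.108,0,0,0,-1],[0.001,0,-0.114,0,0,0,-1],[0.001,0,-0.118,0,0,0,-1],[0.001,0,-0.12,0,0,0,-1],[0.001,0,-0.121,0,0,0,-1],[0.001,0,-0.122,0,0,0,-1],[0.001,0,-0.123,0,0,0,-1],[0.001,0,-0.124,0,0,0,-1],[0.001,0,-0.124,0,0,0,-1]]]'
python3 - <<'E'
from h import *
import pickle
u=np.array([.995,-.1016]);v=np.array([.1016,.995])
for s in(pickle.load(open("s0.pkl","rb"))["scene"],snap("scene")):
  P=pts(s);Z=P[...,2];hsv=cv2.cvtColor(s["img"],cv2.COLOR_BGR2HSV)
  y=(hsv[...,0]>17)&(hsv[...,0]<35)&(hsv[...,1]>110)&(hsv[...,2]>80)
  d=(P[...,:2]-[.4931,.1993])*1000
  for a in(-35,35):
    for b in(-70,0,70):
      k=y&(abs(d@u-a)<33)&(abs(d@v-b)<33)&(Z<.05);print(a,b,k.sum(),(d[k]@u).mean().round(),(d[k]@v).mean().round(),end=" | ")
  k=y&(abs(P[...,0]-.52)<.07)&(abs(P[...,1]+.19)<.06)&(Z<.05);print("pan yellow",k.sum())
E
```

```text
time: 14.97
eef_pos: [0.5173, -0.1954, 0.0753]
eef_rot: [3.141, 0.004, 0.246]
wrist_force: [-0.6, 0.7, -1.9]
opening: 0.0131
grasp_force: 58.8
-35 -70 69 -38.0 -68.0 | -35 0 46 -31.0 5.0 | -35 70 71 -40.0 72.0 | 35 -70 42 29.0 -69.0 | 35 0 106 26.0 -8.0 | 35 70 64 32.0 70.0 | pan yellow 23
-35 -70 71 -38.0 -67.0 | -35 0 50 -31.0 4.0 | -35 70 68 -40.0 71.0 | 35 -70 144 22.0 -68.0 | 35 0 104 26.0 -8.0 | 35 70 64 31.0 70.0 | pan yellow 0
```

Pan empty, and the other cells' contents haven't moved. Lowering the last millimetres.

```bash
python3 -m jog '[[[0,0,-0.0005,0,0,0,-1],[0,0,-0.001,0,0,0,-1],[0,0,-0.0015,0,0,0,-1],[0,0,-0.0015,0,0,0,-1]]]'
```

```text
time: 15.35
eef_pos: [0.5173, -0.1954, 0.0738]
eef_rot: [3.141, 0.004, 0.246]
wrist_force: [0.4, 0.4, -1.5]
opening: 0.0125
grasp_force: 58.9
```

```bash
python3 -m jog '[[[0,0,-0.0003,0,0,0,-1],[0,0,-0.0006,0,0,0,-1],[0,0,-0.001,0,0,0,-1],[0,0,-0.001,0,0,0,-1]]]'
```

```text
time: 15.68
eef_pos: [0.5173, -0.1954, 0.0736]
eef_rot: [3.141, 0.003, 0.246]
wrist_force: [-2.6, 1.0, 5.0]
opening: 0.0129
grasp_force: 59.7
```

Contact (+5 N up). Release gently, then retreat straight up and aside.

```bash
python3 -m jog '[[[0,0,0,0,0,0,-0.6],[0,0,0,0,0,0,-0.5],[0,0,0,0,0,0,-0.3],[0,0,0,0,0,0,0],[0,0,0,0,0,0,0.3],[0,0,0,0,0,0,0.3],[0,0,0,0,0,0,0.3],[0,0,0,0,0,0,0.3],[0,0,0.005,0,0,0,0.3],[0,0,0.015,0,0,0,0.3],[0,0,0.03,0,0,0,0.3],[0,0,0.05,0,0,0,0.3],[0,0,0.075,0,0,0,0.3],[0,0,0.1,0,0,0,0.3],[0,0,0.13,0,0,0,0.3],[0,0,0.16,0,0,0,0.3],[0,0,0.175,0,0,0,0.3],[0,0,0.175,0,0,0,0.3]]]'
python3 -m jog '[[[-0.03,-0.025,0,0,0,0,0.3],[-0.06,-0.05,0,0,0,0,0.3],[-0.09,-0.075,0,0,0,0,0.3],[-0.12,-0.1,0,0,0,0,0.3],[-0.15,-0.125,0,0,0,0,0.3],[-0.18,-0.15,0,0,0,0,0.3],[-0.21,-0.175,0,0,0,0,0.3],[-0.24,-0.2,0,0,0,0,0.3],[-0.26,-0.22,0,0,0,0,0.3],[-0.28,-0.24,0,0,0,0,0.3],[-0.28,-0.24,0,0,0,0,0.3]]]'
python3 - <<'E'
from h import *
s=snap("top")["img"];c=snap("scene")["img"]
f=lambda i,w,h:cv2.resize(i,(w,h),interpolation=cv2.INTER_CUBIC)
a=np.hstack([f(s[190:265,140:240],400,300),f(s[185:260,290:390],400,300)])
b=np.hstack([f(c[135:195,275:355],400,300),f(c[80:260,130:370],400,300)])
cv2.imwrite("pics/final.png",np.vstack([a,b]))
E
```

```text
time: 17.18
eef_pos: [0.5193, -0.1964, 0.2543]
eef_rot: [3.134, -0.004, 0.246]
wrist_force: [0.4, 0.2, 0.9]
opening: 0.0553
grasp_force: 0.0
time: 18.1
eef_pos: [0.2335, -0.4381, 0.2465]
eef_rot: [3.141, 0.006, 0.24]
wrist_force: [0.4, 0.7, -0.2]
opening: 0.0552
grasp_force: 0.0
```

View pics/final.png

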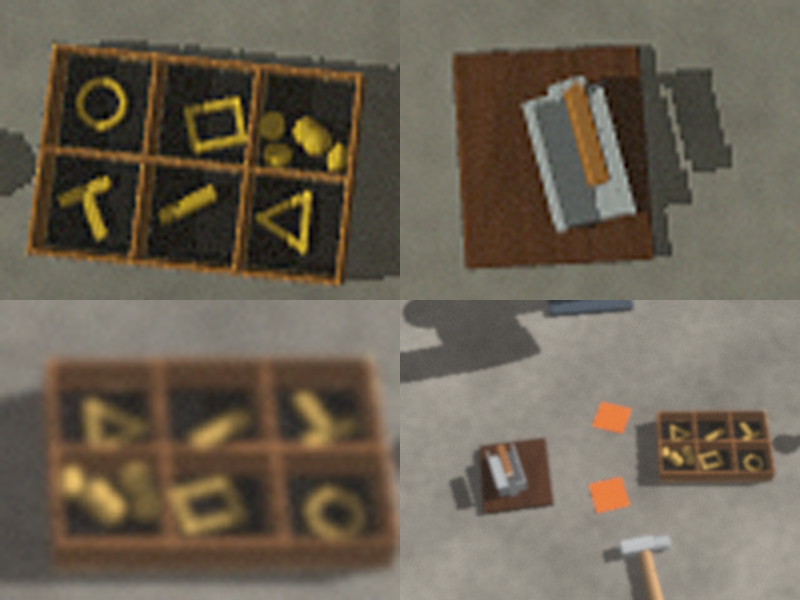

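The final pictures show five studs in the target cell: (272,125), (277,155), a leaning pair at (313,135) and one at (337,157). The other cells are unchanged, and the empty scoop stands upright on the board at (580,155) with the gripper clear.

```bash
python3 -c "
from cell import order;print(order.sign_off())"
```

```text
the job is handed in; nothing more can be done
None
```

The job is handed in, with no verdict returned: all four studs were tipped into the old stud's cell, the empty scoop was set upright on the board and released, and nothing else was seen to move.

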